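# Counterbalance a centrifuge bucket

### The job

The four-tube centrifuge bucket already stands on the left pan of the balance: match the two-tube bucket to it for the rotor. Set the two-tube bucket gently upright on the empty right pan, then stand weights from the mat beside it, directly on that pan, until the beam comes to rest level with the pointer within the broad centre mark of its scale. Keep every weight you do not use standing on the mat, leave the four-tube bucket on its pan, and disturb nothing else on the bench.

Things in the scene. Friction and masses are not known exactly. Their poses are not given: they have to be found in the camera images.
- beam (a joint): Tilt of the balance beam, rad. 0 = level; positive = left pan low, right pan high; stops at -0.15 and +0.15 (starts at +0.15). Between the stops it rests at 0.003 rad per gram by which the left load exceeds the right, wherever the loads stand on the pans, and takes about 2 s to settle. The two-tube bucket is 15 to 65 g lighter than the other; the weights allow steps of 10 g.
- pointer_tip (a point): Tip of the thin black pointer on the beam, 86 mm above the pivot, in front of the white scale plate that faces away from the robot. It moves toward the left pan when that pan is low. Thin scale lines are 0.03 rad (10 g) apart; the broad black centre mark spans +-0.021 rad (+-7 g).
- balance: Two-pan balance, fixed to the bench: grey base 125 x 340 mm, 38 mm high, pans in line along its y axis, 210 mm apart. Origin on the bench under the middle of the base; +y points to the left pan, +x away from the robot. The scale plate at its middle, 56 mm wide, reaches 175 mm above the bench.
- pan_left_top (a point): Centre of the upper face of the left pan (carrying the four-tube bucket): flat stainless disc, 150 mm in diameter, 3 mm thick, no rim. It stays horizontal and moves straight up and down: 105 mm above the bench when the beam is level, 105 mm per rad lower as the beam value grows.
- pan_right_top (a point): Centre of the upper face of the right pan, empty at the start: the same disc, 105 mm above the bench when level and 105 mm per rad higher as the beam value grows (121 mm at the start). It yields under load: with the left bucket on the other pan it sinks under a push of about 3 N, at most to 89 mm.
- full_bucket: Aluminium centrifuge bucket, 54 mm diameter, 62 mm high, with four white-capped tubes, 78 mm high with the caps; one rigid piece. Two bosses (18 mm across, 46 mm up) stick out to 34 mm from the axis at its +x and -x sides: grip it across y, where the wall is smooth. Origin: centre of the underside, z up. Stands on the left pan; about 0.27 to 0.31 kg. Stays there.
- light_bucket: Aluminium centrifuge bucket, 54 mm diameter, 62 mm high, with two white-capped tubes, 78 mm high with the caps; one rigid piece. Two bosses (18 mm across, 46 mm up) stick out to 34 mm from the axis at its +x and -x sides: grip it across y, where the wall is smooth. Origin: centre of the underside, z up. 0.25 kg. Starts upright on the bench.
- mat: Dark rubber bench mat, 130 x 130 mm, 4 mm thick, fixed, on which the four weights stand about 68 mm apart in a square, in any order. Origin under its centre, on the bench.
- weight_50: The largest weight, turned stainless weight: plain cylinder 20 mm in diameter and 16 mm high, above it a thin neck and a knob 13 mm in diameter, 28 mm high in all; mass 50 g. Origin at the centre of its underside, z up. Starts standing upright on the mat.
- weight_20a: One of two alike middle-sized weights, turned stainless weight: plain cylinder 15 mm in diameter and 11.5 mm high, above it a thin neck and a knob 10 mm in diameter, 21 mm high in all; mass 20 g. Origin at the centre of its underside, z up. Starts standing upright on the mat.
- weight_20b: The other middle-sized weight, turned stainless weight: plain cylinder 15 mm in diameter and 11.5 mm high, above it a thin neck and a knob 10 mm in diameter, 21 mm high in all; mass 20 g. Origin at the centre of its underside, z up. Starts standing upright on the mat.
- weight_10: The smallest weight, turned stainless weight: plain cylinder 12 mm in diameter and 9 mm high, above it a thin neck and a knob 8 mm in diameter, 17 mm high in all; mass 10 g. Origin at the centre of its underside, z up. Starts standing upright on the mat.
- tube_rack: Black tube rack 85 x 135 x 30 mm with three small tubes, 54 mm high with them. Bystander. Origin under its centre.
- vortex: Blue round vortex mixer, 120 mm in diameter, 90 mm high, dark rubber head. Bystander. Origin under its centre.
- dishes: Stack of three culture dishes, 94 mm in diameter, 45 mm high. Bystander. Origin under its centre.
- sample_pot: Small capped sample pot, 56 mm in diameter, 62 mm high. Bystander. Origin under its centre.

How it is judged:
By the outcome, as a careful person would: the job done as asked, in the order asked, and still so for the second after the job is handed in, with the robot touching nothing.
It also fails if it takes over 72 s, if anything falls off the work surface, if the arm or the gripper's body presses on something with over 40 N, if the wrist force passes 120 N, or if a joint passes its speed limit or range.

### The arm

A 7-joint arm with a two-finger parallel gripper is mounted at the origin on the work surface. World frame = base frame: x ahead of the robot, y to its left, z up, the work surface at z = 0. Lengths are in m, angles in degrees, forces in N, time in s.
With the tool pointing down it reaches from about 0.425 to 0.825 m from the base axis. Payload 3.6 kg.
Tool frame: the origin (TCP) lies midway between the tips of the shut fingers; the grasp point (between the pads) lies 19 mm behind it; z points along the fingers, y is the line along which they close (so a half turn about z gives the same grasp; the last joint's range is limited). The gripper opens to 85 mm and grips with 20 to 120 N. Pads are 22 mm wide; open, the fingers measure 114 mm over their backs; the gripper's body (76 mm by 85 mm) begins 54 mm behind the grasp point. The pads swing forward as they close: fully open they stand 13 mm farther back than shut.
Start: joints at [-70.101, 35.231, -0.722, 81.555, 0.464, 63.22, -2.315], TCP at [0.237, 0.605, 0.207] pointing down, gripper open.
Joint ranges: [-178.69, 178.69], [-17.37, 117.87], [-77.05, 75.6], [15.02, 138.74], [-78.02, 258.01], [0.78, 113.62], [-162.83, 162.83]. Speed limits (degrees/s): [159.86, 159.86, 180, 180, 180, 180, 180].

### API

Orientations are given as a 3x3 rotation matrix whose columns are the frame's x, y, z axes.
In Python, from bench import bot gives the robot as it stands.
- The arm moves only by the tool jog_arm, never from a script. Its argument "moves" is a list of rows, each a list of 3 entries, a list of its own where there are three numbers: the closure, from 0 (fully open) to 1 (shut), then the shift along the world's x, y, z scaled (see below), then the turn about the world's z scaled (see below). A call has 1 to 10 rows; each row is the pose to reach, as a shift and turn from the pose commanded when the call began; what a row does not reach only later rows make up. The controller multiplies each number of a shift by 1000 mm and each number of a turn by 90 degrees. A row lasts 1/8 s, in which the tool goes at most 62.5 mm and 10.7 degrees, less where a joint would pass 70% of its speed; a pose out of reach is approached as far as the arm can. A call with a number of a shift or a turn outside -1 to 1 is refused whole. A call with a gripper value outside its range is refused whole. The fingers move at their own pace and stop on an object; the grip force is fixed at half the most. Time passes only in rows, so rows that repeat a pose let the fingers close. It gives the time, the measured TCP pose, the force, the opening and the grip force at its end, in the units of the state.
- bot.get_state(): the state, without advancing time (a new reading comes with each control period).
- bot.get_image(name): name is "side" or "top"; returns a dict with "image" (420x560x3 uint8, red, green, blue), "K" (3x3 intrinsics, pixels), "k1" (the pictures are not rectified: a ray, as slopes to the right and down, at radius r is drawn at 1 + k1 r^2 times it, then the intrinsics apply), "world_to_cam" (4x4, takes a point from world to camera coordinates). Camera axes: x right, y down, z forward; pixel columns grow to the right and rows downward; lengths in m; the calibration is good to about 2 mm. A picture is of the moment at which its call begins. There is no depth.
- bot.sign_off(): hands the job in; it is judged then, once.
The state is a dict: "time": time; "joint_pos": joint angles; "joint_vel": joint speeds; "tau": joint torques, N m; "eef_pos": TCP position; "tcp_rot": TCP orientation; "wrist_force": force on the tool from outside, world axes, zero at the start; "moment": the same for the moment, N m; "width": opening from 0.0 (shut) to 1.0 (fully open); "finger_force": force on a finger pad.
Only numpy, scipy, OpenCV 4.12 (cv2) and the standard library are available. Lean on these libraries where they do the work, as an engineer would, in place of code of your own. Each camera call takes 0.05 s, during which the arm holds its last target. There are 200 camera calls.

## Working session

There is one attempt and no reset: what is moved stays moved. The work goes in short steps, Python scripts to look and compute and a tool call to move; the robot and the scene stay as the last step left them, time stands still between calls to the robot, and variables do not carry over. Pictures are saved under pics/ and viewed, at most 10 in all, crops included, and the job is handed in when it is done.

Besides the shell and the picture viewer there is one more tool, called as name([rows], argument=value, ...), one row to a line, values as JSON. jog_arm: Moves the arm, as the interface text tells. Shifts and turns lie within -1 to 1; 1 stands for 1000 mm of shift or 90 degrees of turn. Its arguments: {"type":"object","properties":{"moves":{"type":"array"}},"required":["moves"]}

```bash
mkdir -p pics; cat > h.py <<'E'
import numpy as np, cv2
from bench import bot
def snap(n,f=None):
    d=bot.get_image(n)
    if f: cv2.imwrite('pics/'+f,d['image'][:,:,::-1])
    return d
def ray(d,u,v):
    K=np.array(d['K']);k=d['k1']
    x,y=(u-K[0,2])/K[0,0],(v-K[1,2])/K[1,1]
    rd=np.hypot(x,y);r=rd
    for _ in range(30): r=rd/(1+k*r*r)
    s=r/rd if rd>0 else 1
    T=np.array(d['world_to_cam']);R=T[:3,:3];c=-R.T@T[:3,3]
    return c,R.T@np.array([x*s,y*s,1])
def atz(d,u,v,z):
    c,w=ray(d,u,v); return c+w*(z-c[2])/w[2]
def proj(d,p):
    T=np.array(d['world_to_cam']);q=T[:3,:3]@np.array(p)+T[:3,3]
    x,y=q[:2]/q[2];s=1+d['k1']*(x*x+y*y);K=np.array(d['K'])
    return K[0,0]*x*s+K[0,2],K[1,1]*y*s+K[1,2]
E
python3 - <<'E'
from h import *
for n in('top','side'):
    d=snap(n,n+'0.png');T=np.array(d['world_to_cam']);print(n,d['K'],d['k1'],-T[:3,:3].T@T[:3,3],T[:3,:3].round(3))
s=bot.get_state();print(s)
E
```

```text
top [[504.20944805   0.         278.04194897]
 [  0.         504.20944805 202.48662487]
 [  0.           0.           1.        ]] 0.04174888551599987 [ 0.39094412 -0.10450818  1.48218672] [[ 0.021 -1.    -0.017]
 [-0.988 -0.018 -0.151]
 [ 0.151  0.02  -0.988]]
side [[442.68295972   0.         288.44194407]
 [  0.         442.68295972 206.72148817]
 [  0.           0.           1.        ]] 0.04833179590958897 [ 0.44904351 -0.81961903  0.87196962] [[ 0.985 -0.171  0.005]
 [-0.118 -0.7   -0.704]
 [ 0.124  0.693 -0.71 ]]
{'time': 0.1, 'joint_pos': array([-70.10241475,  35.28573013,  -0.72249855,  81.63209832,
         0.46463285,  63.22031313,  -2.31597373]), 'joint_vel': array([-0.00994648, -0.06787219, -0.01125189, -0.22835333,  0.05082609,
       -0.03867779,  0.05208923]), 'tau': array([ 1.74102814e-03, -4.70381427e+01,  2.60283379e-01, -1.71568841e+01,
        1.01309444e-02,  5.93033925e-03,  1.39485437e-05]), 'eef_pos': array([0.23705998, 0.60442329, 0.20553143]), 'tcp_rot': array([[-9.30970121e-01,  3.65094450e-01, -8.22366569e-04],
       [ 3.65095374e-01,  9.30967492e-01, -2.21279210e-03],
       [-4.22815739e-05, -2.36028556e-03, -9.99997214e-01]]), 'wrist_force': array([0.02016222, 0.50061857, 0.60418966]), 'moment': array([ 0.00848658, -0.00332924,  0.00971528]), 'finger_force': 0.0, 'width': 0.9999618250269214}
```

View pics/top0.png

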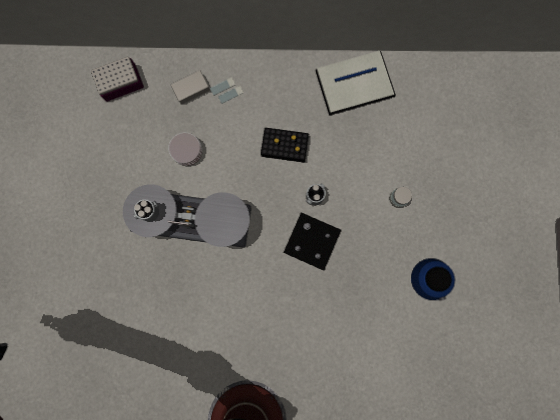

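View pics/side0.png

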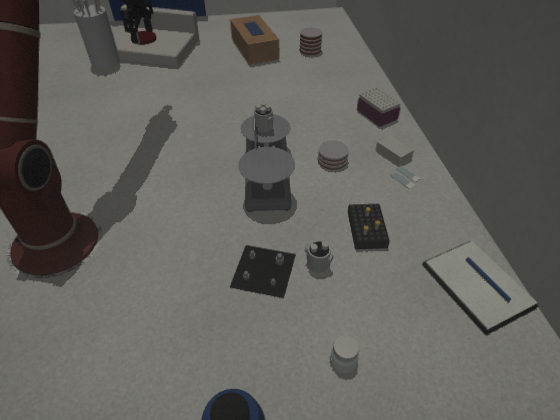

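Top: balance with left pan (150,210), right pan (222,220), light bucket (316,194), mat (313,241) with weights near (307,226), (327,236), (297,248), (318,256). Side: bucket (319,257), mat (263,270).

```bash
python3 - <<'E'
from h import *
t=cv2.imread('pics/top0.png');s=cv2.imread('pics/side0.png')
r=lambda a,f:cv2.convertScaleAbs(cv2.resize(a,None,fx=f,fy=f,interpolation=cv2.INTER_CUBIC),alpha=1.5)
c=np.zeros((600,800,3),np.uint8)
a=r(t[180:275,275:350],4);c[:380,:300]=a
a=r(t[180:250,115:255],3.5);c[:245,300:790]=a
a=r(s[235:300,225:340],4);c[250:510,310:770]=a
cv2.imwrite('pics/c1.png',c)
E
```

```text
(no output)
```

View pics/c1.png

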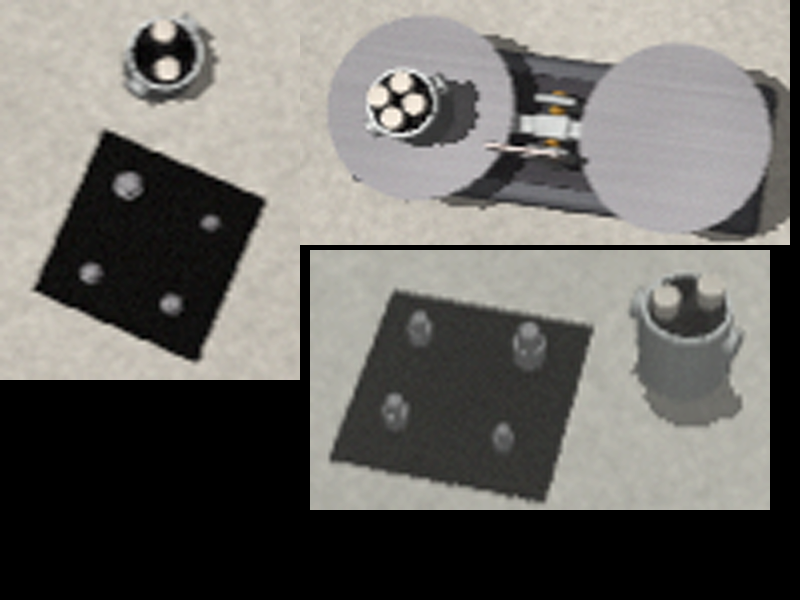

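```bash
python3 - <<'E'
from h import *
t=snap('top');s=snap('side')
def T(n,x,y,z): print(n,atz(t,275+x/4,180+y/4,z).round(4))
def S(n,x,y,z): print('   side',n,atz(s,225+(x-310)/4,235+(y-250)/4,z).round(4))
for n,x,y,x2,y2,h in(('50',128,185,529,328,.028),('10',210,222,503,430,.017),('20a',91,273,419,318,.021),('20b',171,304,394,400,.021)):
    T(n,x,y,h+.004-.004); S(n,x2,y2,h+.002)
T('rim',165,53,.062);T('bossL',133,87,.046);T('bossR',204,30,.046)
S('bossL',638,310,.046);S('bossR',738,342,.046);S('rimL',638,330,.062);S('rimR',734,330,.062)
for c in((105,131),(265,200),(198,361),(36,290)):T('mat',*c,.004)
P=lambda n,x,y,z:print(n,atz(t,115+(x-300)/3.5,180+y/3.5,z).round(4))
P('panR',676,139,.121);P('panL',423,107,.089);P('full',402,101,.089+.062)
E
```

```text
50 [ 0.5452 -0.1601  0.028 ]
   side 50 [ 0.5472 -0.1544  0.03  ]
10 [ 0.5205 -0.2203  0.017 ]
   side 10 [ 0.5217 -0.2177  0.019 ]
20a [ 0.4816 -0.1344  0.021 ]
   side 20a [ 0.4828 -0.1299  0.023 ]
20b [ 0.4605 -0.1923  0.021 ]
   side 20b [ 0.4614 -0.1886  0.023 ]
rim [ 0.6366 -0.184   0.062 ]
bossL [ 0.6142 -0.1621  0.046 ]
bossR [ 0.6568 -0.2128  0.046 ]
   side bossL [ 0.6118 -0.1644  0.046 ]
   side bossR [ 0.665  -0.1979  0.046 ]
   side rimL [ 0.6056 -0.1917  0.062 ]
   side rimR [ 0.6607 -0.201   0.062 ]
mat [ 0.5874 -0.1435  0.004 ]
mat [ 0.5386 -0.2614  0.004 ]
mat [ 0.4206 -0.2132  0.004 ]
mat [ 0.4694 -0.0948  0.004 ]
panR [0.5488 0.0736 0.121 ]
panL [0.5744 0.2808 0.089 ]
full [0.5706 0.2799 0.151 ]
```

jog_arm([
  [0,[0.4,-0.789,0],-0.2],
  [0,[0.4,-0.789,0],-0.2],
  [0,[0.4,-0.789,0],-0.2],
  [0,[0.4,-0.789,0],-0.2],
  [0,[0.4,-0.789,0],-0.2],
  [0,[0.4,-0.789,0],-0.2],
  [0,[0.4,-0.789,0],-0.2],
  [0,[0.4,-0.789,0],-0.2],
  [0,[0.4,-0.789,0],-0.2],
  [0,[0.4,-0.789,0],-0.2],
])

```text
time: 1.45
eef_pos: [0.5206, 0.046, 0.2067]
tcp_rot: [[-0.773, 0.635, 0.0], [0.635, 0.773, 0.0], [-0.0, 0.001, -1.0]]
wrist_force: [0.8, 0.9, 0.5]
width: 0.999
finger_force: 0.0
```

jog_arm([
  [0,[0.117,-0.231,0],0],
  [0,[0.117,-0.231,0],0],
  [0,[0.117,-0.231,0],0],
  [0,[0.117,-0.231,0],0],
  [0,[0.117,-0.231,0],0],
  [0,[0.117,-0.231,-0.05],0],
  [0,[0.117,-0.231,-0.06],0],
  [0,[0.117,-0.231,-0.06],0],
])

```text
time: 2.45
eef_pos: [0.6367, -0.1822, 0.1464]
tcp_rot: [[-0.773, 0.634, -0.001], [0.634, 0.773, 0.001], [0.002, -0.0, -1.0]]
wrist_force: [0.4, -0.4, 1.2]
width: 1.0
finger_force: 0.0
```

```bash
python3 - <<'E'
from h import *
t=snap('top');s=snap('side')
r=lambda a,f:cv2.convertScaleAbs(cv2.resize(a,None,fx=f,fy=f,interpolation=cv2.INTER_CUBIC),alpha=1.5)
c=np.hstack([r(t['image'][150:270,265:365,::-1],4),r(s['image'][190:310,270:370,::-1],4)])
cv2.imwrite('pics/c2.png',c);st=bot.get_state();print(st['time'],st['eef_pos'])
for z in(.062,):print(proj(t,[.637,-.184,z]),proj(s,[.637,-.184,z]))
E
```

```text
2.55 [ 0.63812681 -0.18305704  0.14848039]
(np.float64(316.2683865524763), np.float64(193.12536067113714)) (np.float64(319.4427686351051), np.float64(250.68353544123073))
```

View pics/c2.png

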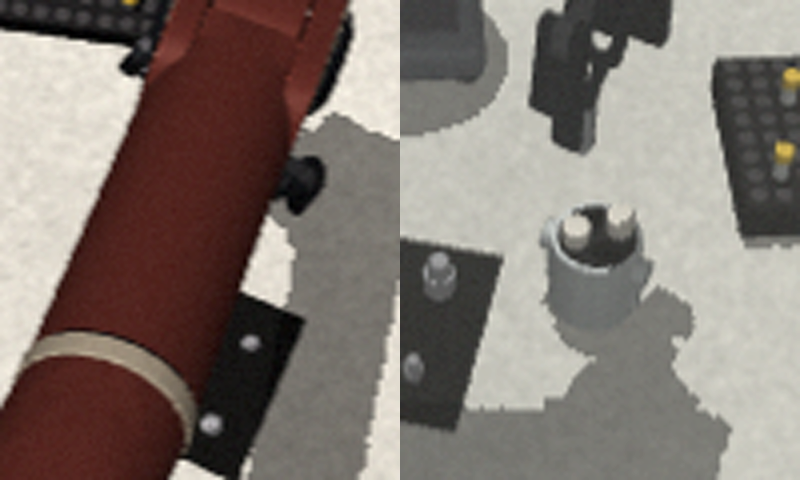

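Side view shows bucket rim at about (319,251), agreeing with my estimate; the open gripper hangs over it.

jog_arm([
  [0,[0,0,-0.05],0],
  [0,[0,0,-0.1],0],
  [0,[0,0,-0.119],0],
  [0,[0,0,-0.119],0],
  [1,[0,0,-0.119],0],
  [1,[0,0,-0.119],0],
  [1,[0,0,-0.119],0],
  [1,[0,0,-0.119],0],
  [1,[0,0,-0.119],0],
  [1,[0,0,-0.119],0],
])

```text
time: 3.8
eef_pos: [0.639, -0.1839, 0.0309]
tcp_rot: [[-0.773, 0.635, 0.005], [0.635, 0.773, -0.001], [-0.005, 0.002, -1.0]]
wrist_force: [-1.3, 0.0, 6.4]
width: 0.582
finger_force: 60.9
```

jog_arm([
  [1,[0,0,0.03],0],
  [1,[0,0,0.08],0],
  [1,[0,0,0.14],0],
  [1,[-0.01,0.05,0.19],0],
  [1,[-0.02,0.1,0.19],0],
  [1,[-0.03,0.16,0.19],0],
  [1,[-0.04,0.21,0.19],0],
  [1,[-0.048,0.253,0.19],0],
  [1,[-0.048,0.253,0.18],0],
  [1,[-0.048,0.253,0.18],0],
])

```text
time: 5.05
eef_pos: [0.5881, 0.0687, 0.2072]
tcp_rot: [[-0.772, 0.635, -0.002], [0.635, 0.772, -0.001], [0.0, -0.002, -1.0]]
wrist_force: [0.1, -0.1, -2.1]
width: 0.581
finger_force: 62.8
```

```bash
python3 - <<'E'
from h import *
s=snap('side')
c=cv2.convertScaleAbs(cv2.resize(s['image'][70:230,200:340,::-1],None,fx=3.7,fy=3.7,interpolation=cv2.INTER_CUBIC),alpha=1.5)
cv2.imwrite('pics/c3.png',c);st=bot.get_state();print(st['time'],st['eef_pos'],st['wrist_force'])
p=st['eef_pos'];print([((np.array(proj(s,q))-[200,70])*3.7).round() for q in([p[0],p[1],p[2]-.031],[p[0],p[1],p[2]+.031],[.5488,.0736,.121])])
E
```

```text
5.1 [0.58867834 0.06771709 0.20757761] [ 4.04254663e-01 -2.28111531e-03 -2.53464238e+00]
[array([302., 290.]), array([301., 215.]), array([246., 353.])]
```

View pics/c3.png

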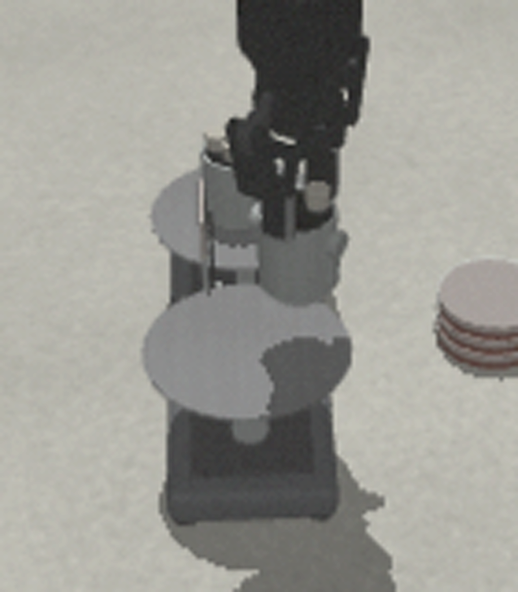

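Bucket held upright; its bottom is at (300,300) in the crop, above the pan centred (247,352), as predicted.

jog_arm([
  [1,[0,0,-0.025],0],
  [1,[0,0,-0.043],0],
  [1,[0,0,-0.048],0],
  [1,[0,0,-0.051],0],
  [1,[0,0,-0.053],0],
  [1,[0,0,-0.054],0],
  [1,[0,0,-0.055],0],
  [1,[0,0,-0.056],0],
  [1,[0,0,-0.056],0],
])

```text
time: 6.22
eef_pos: [0.5891, 0.0697, 0.1518]
tcp_rot: [[-0.773, 0.635, 0.0], [0.635, 0.773, 0.0], [-0.0, 0.0, -1.0]]
wrist_force: [0.8, -0.1, -2.0]
width: 0.586
finger_force: 62.9
```

jog_arm([
  [1,[0,0,-0.001],0],
  [1,[0,0,-0.002],0],
  [1,[0,0,-0.002],0],
])

```text
time: 6.6
eef_pos: [0.5891, 0.0697, 0.1497]
tcp_rot: [[-0.773, 0.635, 0.0], [0.635, 0.773, 0.0], [-0.0, 0.0, -1.0]]
wrist_force: [-0.2, 1.1, -0.1]
width: 0.58
finger_force: 63.2
```

jog_arm([
  [1,[0,0,-0.001],0],
  [1,[0,0,-0.001],0],
])

```text
time: 6.85
eef_pos: [0.589, 0.0698, 0.1486]
tcp_rot: [[-0.773, 0.635, 0.0], [0.635, 0.773, 0.0], [-0.0, 0.0, -1.0]]
wrist_force: [-0.5, -0.4, 0.1]
width: 0.584
finger_force: 63.2
```

jog_arm([
  [0.4,[0,0,0],0],
  [0.35,[0,0,0],0],
  [0.25,[0,0,0],0],
  [0.25,[0,0,0],0],
  [0.25,[0,0,0.01],0],
  [0.25,[0,0,0.03],0],
  [0.25,[0,0,0.07],0],
  [0.25,[0,0,0.11],0],
  [0.3,[-0.03,-0.05,0.11],0],
  [0.4,[-0.04,-0.11,0.11],0],
])

```text
time: 8.1
eef_pos: [0.5484, -0.04, 0.2602]
tcp_rot: [[-0.775, 0.632, 0.002], [0.632, 0.775, 0.001], [-0.001, 0.002, -1.0]]
wrist_force: [1.0, -0.4, -0.3]
width: 0.598
finger_force: 0.0
```

jog_arm([
  [0.5,[-0.03,-0.05,0],-0.1],
  [0.5,[-0.06,-0.1,0],-0.2],
  [0.5,[-0.088,-0.15,0],-0.3],
  [0.5,[-0.088,-0.15,0],-0.4],
  [0.5,[-0.088,-0.15,0],-0.5],
  [0.5,[-0.088,-0.15,-0.05],-0.56],
  [0.5,[-0.088,-0.15,-0.1],-0.56],
  [0.5,[-0.088,-0.15,-0.15],-0.56],
  [0.5,[-0.088,-0.15,-0.19],-0.56],
  [0.5,[-0.088,-0.15,-0.19],-0.56],
])

```text
time: 9.35
eef_pos: [0.4594, -0.1895, 0.067]
tcp_rot: [[-0.003, 1.0, -0.005], [1.0, 0.003, 0.002], [0.002, -0.005, -1.0]]
wrist_force: [-0.5, -0.4, -0.4]
width: 0.499
finger_force: 0.0
```

```bash
cat > beam.py <<'E'
from h import *
from scipy.optimize import minimize_scalar
def beam(img_d,ref='pics/side0.png'):
    """beam angle from the full bucket's rise since the first picture (0.15 rad)"""
    a=cv2.imread(ref,0);b=cv2.cvtColor(img_d['image'],cv2.COLOR_RGB2GRAY)
    c0,r0,c1,r1=250,103,278,134;f=8
    big=lambda m:cv2.resize(m,None,fx=f,fy=f,interpolation=cv2.INTER_CUBIC)
    tpl=big(a[r0:r1,c0:c1]);S=big(b[r0-12:r1+6,c0-6:c1+6])
    m=cv2.matchTemplate(S,tpl,cv2.TM_CCOEFF_NORMED);_,v,_,p=cv2.minMaxLoc(m)
    du,dv=p[0]/f-6,p[1]/f-12
    P=lambda h:np.array(proj(img_d,[.5725,.28,.130+h]))
    o=minimize_scalar(lambda h:(P(h)[1]-P(0)[1]-dv)**2,bounds=(-.005,.04),method='bounded')
    return 0.15-o.x/.105,(du,dv),v
E
python3 - <<'E'
from beam import *
s=snap('side');print(beam(s))
r=lambda a,f:cv2.convertScaleAbs(cv2.resize(a,None,fx=f,fy=f,interpolation=cv2.INTER_CUBIC),alpha=1.5)
c=np.hstack([r(s['image'][90:290,220:320,::-1],3),r(cv2.imread('pics/side0.png')[90:290,220:320],3)])
cv2.imwrite('pics/c4.png',c);st=bot.get_state();print(st['time'],st['eef_pos'],st['width'],st['tcp_rot'][:,1],st['joint_pos'][6])
E
```

```text
(np.float64(0.1499907512475419), (0.125, 0.0), 0.8008213639259338)
9.4 [ 0.46092548 -0.19044742  0.06875599] 0.4962307294451392 [ 9.99994740e-01  3.08714956e-03 -9.94464711e-04] 39.908636139724855
```

View pics/c4.png

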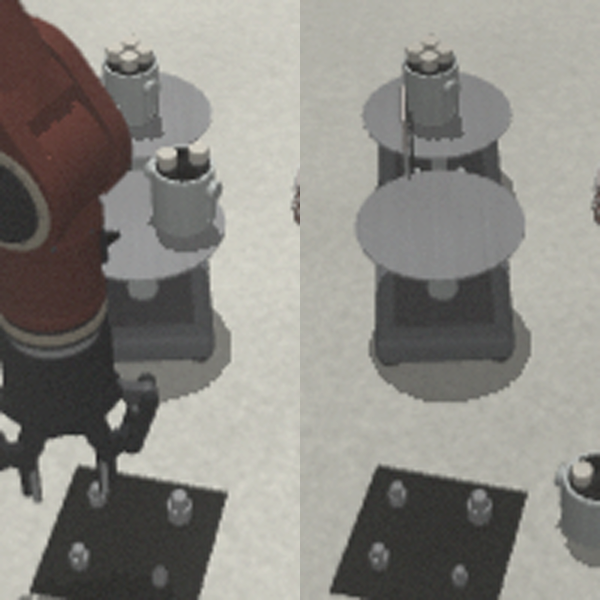

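The full bucket has not moved, so the difference is at least ~50 g. The light bucket stands upright on the right pan (crop 184,200). I'll fetch the 50 g weight.

jog_arm([
  [0.5,[0.045,0.017,0.01],0],
  [0.5,[0.086,0.032,0],0],
  [0.5,[0.086,0.032,0],0],
  [0.5,[0.086,0.032,-0.035],0],
  [0.5,[0.086,0.032,-0.055],0],
  [0.5,[0.086,0.032,-0.058],0],
  [0.6,[0.086,0.032,-0.058],0],
  [1,[0.086,0.032,-0.058],0],
  [1,[0.086,0.032,-0.058],0],
  [1,[0.086,0.032,-0.058],0],
])

```text
time: 10.65
eef_pos: [0.5472, -0.1584, 0.011]
tcp_rot: [[-0.003, 1.0, 0.001], [1.0, 0.003, -0.0], [-0.0, 0.001, -1.0]]
wrist_force: [-0.4, -0.3, -0.1]
width: -0.0
finger_force: 0.0
```

jog_arm([
  [1,[0,0,0.06],0],
  [1,[0,0,0.1],0],
  [0.5,[-0.12,0.03,0.12],0],
  [0.5,[-0.12,0.03,0.12],0],
  [0.5,[-0.12,0.03,0.12],0],
])

```text
time: 11.28
eef_pos: [0.4197, -0.1264, 0.1304]
tcp_rot: [[-0.001, 1.0, -0.007], [1.0, 0.001, 0.004], [0.004, -0.007, -1.0]]
wrist_force: [0.6, 0.0, -0.3]
width: 0.501
finger_force: 0.0
```

```bash
python3 - <<'E'
from h import *
t=snap('top');s=snap('side')
r=lambda a,f:cv2.convertScaleAbs(cv2.resize(a,None,fx=f,fy=f,interpolation=cv2.INTER_CUBIC),alpha=1.5)
c=np.hstack([r(t['image'][180:280,270:370,::-1],4),r(s['image'][220:320,220:320,::-1],4)])
cv2.imwrite('pics/c5.png',c);st=bot.get_state();print(st['time'],st['eef_pos'],st['width'])
E
```

```text
11.375 [ 0.42718113 -0.1282968   0.13116826] 0.5049035041772472
```

View pics/c5.png

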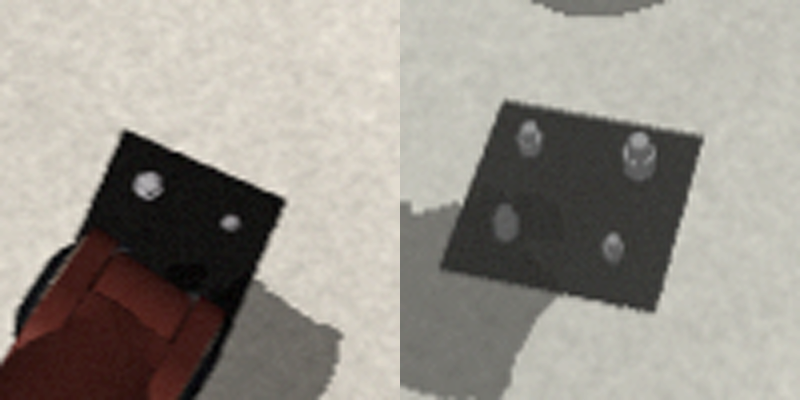

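```bash
python3 - <<'E'
from h import *
s=snap('side');t=snap('top')
p=np.array([.461,-.190,.068])
for sx in(-1,1):
  for dz in(0,.008): print('c4 tip',sx,dz,((np.array(proj(s,p+[sx*.021,0,dz]))-[220,90])*3).round())
for y in(-.1601,-.1545,-.15): print(y,np.array(proj(s,[.5455,y,.004])).round(1),np.array(proj(s,[.5455,y,.032])).round(1),np.array(proj(t,[.5455,y,.032])).round(1))
print([np.array(proj(s,c)).round(1) for c in([.5874,-.1435,.004],[.5386,-.2614,.004],[.4206,-.2132,.004],[.4694,-.0948,.004])])
E
```

```text
c4 tip -1 0 [ 46. 517.]
c4 tip -1 0.008 [ 45. 511.]
c4 tip 1 0 [102. 510.]
c4 tip 1 0.008 [101. 503.]
-0.1601 [279.5 263.1] [279.4 255.9] [307.1 226. ]
-0.1545 [279.2 261.3] [279.1 254.1] [305.1 226. ]
-0.15 [278.9 259.8] [278.8 252.7] [303.6 225.9]
[array([295.1, 255.5]), array([283.5, 298.5]), array([230.1, 288.3]), array([245.8, 246.7])]
```

jog_arm([
  [0.5,[0.05,-0.015,0],0],
  [0.5,[0.1,-0.028,0],0],
  [0.5,[0.12,-0.031,-0.03],0],
  [0.5,[0.12,-0.031,-0.08],0],
  [0.5,[0.12,-0.031,-0.11],0],
  [0.5,[0.12,-0.031,-0.12],0],
  [0.5,[0.12,-0.031,-0.12],0],
])

```text
time: 12.35
eef_pos: [0.5477, -0.1597, 0.0103]
tcp_rot: [[-0.003, 1.0, 0.0], [1.0, 0.003, -0.0], [-0.0, 0.0, -1.0]]
wrist_force: [0.0, 0.1, -0.4]
width: 0.5
finger_force: 0.0
```

```bash
python3 - <<'E'
from h import *
t=snap('top');s=snap('side')
r=lambda a,f:cv2.convertScaleAbs(cv2.resize(a,None,fx=f,fy=f,interpolation=cv2.INTER_CUBIC),alpha=1.8)
c=r(s['image'][210:300,225:320,::-1],6)
cv2.imwrite('pics/c6.png',c);st=bot.get_state();p=st['eef_pos'];print(st['time'],p,st['width'],st['wrist_force'])
print([((np.array(proj(s,p+[a,0,z]))-[225,210])*6).round() for a in(-.021,0,.021) for z in (0,.02)])
E
```

```text
12.45 [ 0.54837354 -0.15993918  0.01175824] 0.5038820166439913 [-0.14479495 -0.23482504 -0.61171674]
[array([283., 312.]), array([282., 281.]), array([334., 305.]), array([334., 275.]), array([385., 298.]), array([385., 268.])]
```

View pics/c6.png

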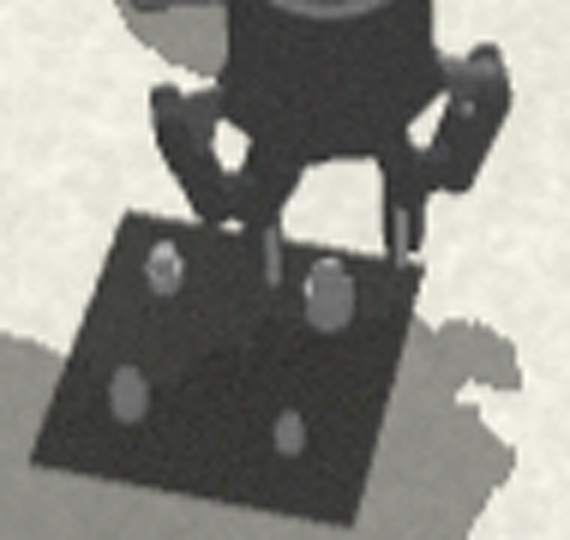

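Side view: pad tips at crop (273,287) and (402,262), about 30 px above their predicted place: the fingertips sit ~18 mm higher than the TCP would say, above the weight's knob (328,270). Lower carefully on force.

jog_arm([
  [0.5,[-0.002,0,-0.004],0],
  [0.5,[-0.002,0,-0.008],0],
  [0.5,[-0.002,0,-0.008],0],
])

```text
time: 12.82
eef_pos: [0.5448, -0.1592, 0.0026]
tcp_rot: [[-0.003, 1.0, -0.0], [1.0, 0.003, 0.0], [0.0, -0.0, -1.0]]
wrist_force: [0.1, -0.3, 0.3]
width: 0.501
finger_force: 0.0
```

jog_arm([
  [0.6,[0,0,0],0],
  [0.8,[0,0,0],0],
  [0.9,[0,0,0],0],
  [1,[0,0,0],0],
  [1,[0,0,0],0],
])

```text
time: 13.45
eef_pos: [0.5452, -0.1595, 0.0028]
tcp_rot: [[-0.003, 1.0, 0.001], [1.0, 0.003, -0.0], [-0.0, 0.001, -1.0]]
wrist_force: [-0.1, 0.9, 1.7]
width: 0.099
finger_force: 58.7
```

Width fits the 13 mm knob, so the tips really sit ~20 mm behind the reported TCP. Re-grip lower, on the cylinder.

jog_arm([
  [0.8,[0,0,0],0],
  [0.6,[0,0,0],0],
  [0.6,[0,0,-0.005],0],
  [0.6,[0,0,-0.009],0],
  [0.6,[0,0,-0.011],0],
  [0.6,[0,0,-0.011],0],
])

```text
time: 14.2
eef_pos: [0.5447, -0.1593, -0.0087]
tcp_rot: [[-0.003, 1.0, -0.001], [1.0, 0.003, 0.0], [0.0, -0.001, -1.0]]
wrist_force: [0.2, 0.2, -0.1]
width: 0.4
finger_force: 0.0
```

jog_arm([
  [0.7,[0,0,0],0],
  [0.8,[0,0,0],0],
  [1,[0,0,0],0],
  [1,[0,0,0],0],
  [1,[0,0,0],0],
])

```text
time: 14.82
eef_pos: [0.5451, -0.1594, -0.008]
tcp_rot: [[-0.003, 1.0, 0.0], [1.0, 0.003, -0.0], [-0.0, 0.0, -1.0]]
wrist_force: [-0.2, -0.3, 4.9]
width: 0.179
finger_force: 58.8
```

jog_arm([
  [1,[0,0,0.02],0],
  [1,[0,0,0.07],0],
  [1,[-0.01,0.02,0.13],0],
  [1,[-0.03,0.06,0.17],0],
  [1,[-0.042,0.12,0.17],0],
  [1,[-0.042,0.18,0.17],0],
  [1,[-0.042,0.22,0.16],0],
  [1,[-0.042,0.244,0.145],0],
  [1,[-0.042,0.244,0.13],0],
  [1,[-0.042,0.244,0.125],0],
])

```text
time: 16.08
eef_pos: [0.5021, 0.0819, 0.1151]
tcp_rot: [[0.0, 1.0, -0.003], [1.0, -0.0, -0.002], [-0.002, -0.003, -1.0]]
wrist_force: [0.2, -0.7, -0.4]
width: 0.178
finger_force: 58.7
```

jog_arm([
  [1,[0,0,-0.002],0],
  [1,[0,0,-0.004],0],
  [1,[0,0,-0.006],0],
  [1,[0,0,-0.006],0],
])

```text
time: 16.58
eef_pos: [0.503, 0.0845, 0.1107]
tcp_rot: [[-0.003, 1.0, 0.0], [1.0, 0.003, 0.0], [0.0, 0.0, -1.0]]
wrist_force: [-0.7, -0.1, -0.1]
width: 0.176
finger_force: 58.7
```

jog_arm([
  [1,[0,0,-0.001],0],
  [1,[0,0,-0.002],0],
  [1,[0,0,-0.002],0],
])

```text
time: 16.95
eef_pos: [0.5029, 0.0847, 0.1085]
tcp_rot: [[-0.003, 1.0, -0.0], [1.0, 0.003, 0.0], [0.0, -0.0, -1.0]]
wrist_force: [0.8, -0.6, -1.4]
width: 0.172
finger_force: 58.7
```

jog_arm([
  [1,[0,0,-0.001],0],
  [1,[0,0,-0.0025],0],
  [1,[0,0,-0.0025],0],
  [0.8,[0,0,-0.0025],0],
  [0.7,[0,0,-0.0025],0],
  [0.6,[0,0,-0.0025],0],
  [0.6,[0,0,0.01],0],
  [0.6,[0,0,0.05],0],
  [0.6,[0,-0.03,0.09],0],
  [0.6,[0,-0.09,0.09],0],
])

```text
time: 18.2
eef_pos: [0.5062, -0.0037, 0.2025]
tcp_rot: [[-0.01, 1.0, 0.009], [1.0, 0.01, 0.002], [0.002, 0.009, -1.0]]
wrist_force: [-0.2, -0.6, -2.2]
width: 0.404
finger_force: 0.0
```

jog_arm([
  [0.6,[-0.02,-0.06,0],0],
  [0.6,[-0.03,-0.12,0],0],
  [0.6,[-0.06,-0.14,0],0],
  [0.6,[-0.07,-0.14,0],0],
  [0.6,[-0.07,-0.14,0],0],
  [0.6,[-0.07,-0.14,0],0],
  [0.6,[-0.07,-0.14,0],0],
  [0.6,[-0.07,-0.14,0],0],
  [0.6,[-0.07,-0.14,0],0],
  [0.6,[-0.07,-0.14,0],0],
])

```text
time: 19.45
eef_pos: [0.433, -0.1453, 0.1985]
tcp_rot: [[-0.003, 1.0, -0.0], [1.0, 0.003, -0.0], [-0.0, -0.0, -1.0]]
wrist_force: [0.3, -0.0, -0.6]
width: 0.397
finger_force: 0.0
```

```bash
python3 - <<'E'
from beam import *
s=snap('side');t=snap('top');print(beam(s))
s2=snap('side');print(beam(s2))
r=lambda a,f:cv2.convertScaleAbs(cv2.resize(a,None,fx=f,fy=f,interpolation=cv2.INTER_CUBIC),alpha=1.5)
c=np.hstack([r(s['image'][90:220,220:320,::-1],4),r(t['image'][170:300,175:275,::-1],4)])
cv2.imwrite('pics/c7.png',c);st=bot.get_state();print(st['time'],st['eef_pos'],st['width'])
E
```

```text
(np.float64(0.019255568770340376), (-0.125, -4.0), 0.9756539463996887)
(np.float64(0.019255568770340376), (-0.125, -4.0), 0.9755503535270691)
19.6 [ 0.4329141  -0.14541489  0.19858202] 0.39983158048995465
```

View pics/c7.png

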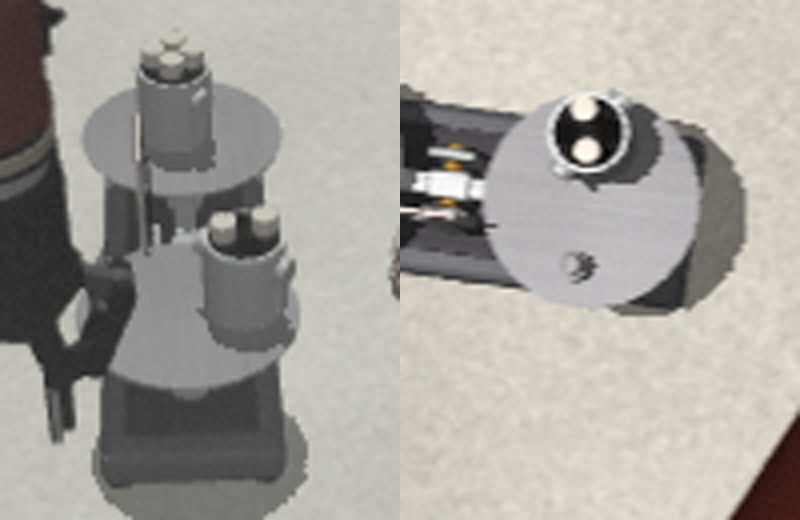

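The 50 g weight stands on the right pan (top crop 575,265), both buckets upright; the beam reads about +0.019, near the edge of the mark. Let it settle and measure more finely.

jog_arm([
  [0.6,[-0.01,0,0],0],
  [0.6,[-0.01,0,0],0],
  [0.6,[-0.01,0,0],0],
  [0.6,[-0.01,0,0],0],
  [0.6,[-0.01,0,0],0],
  [0.6,[-0.01,0,0],0],
  [0.6,[-0.01,0,0],0],
  [0.6,[-0.01,0,0],0],
])

```text
time: 20.6
eef_pos: [0.423, -0.1454, 0.1986]
tcp_rot: [[-0.003, 1.0, -0.0], [1.0, 0.003, -0.0], [-0.0, -0.0, -1.0]]
wrist_force: [0.7, -0.3, 0.0]
width: 0.399
finger_force: 0.0
```

```bash
cat > ecc.py <<'E'
from beam import *
def shift(d,box,guess,pt,sgn):
    """ECC translation of a patch fixed to a pan -> beam; sgn +1 left pan (rises as beam falls)"""
    a=cv2.imread('pics/side0.png',0).astype(np.float32);b=cv2.cvtColor(d['image'],cv2.COLOR_RGB2GRAY).astype(np.float32)
    c0,r0,c1,r1=box;W=np.float32([[1,0,c0],[0,1,r0+guess]])
    cc,W=cv2.findTransformECC(a[r0:r1,c0:c1].copy(),b,W,cv2.MOTION_TRANSLATION,(3,200,1e-6),None,3)
    dv=W[1,2]-r0;P=lambda h:proj(d,np.array(pt)+[0,0,h])[1]
    h=minimize_scalar(lambda h:(P(h)-P(0)-dv)**2,bounds=(-.04,.04),method='bounded',options={'xatol':1e-6}).x
    return round(.15-sgn*h/.105,4),round(float(dv),3),round(float(W[0,2]-c0),3),round(cc,3)
E
python3 - <<'E'
from ecc import *
for i in range(3):
    s=snap('side')
    print(shift(s,(254,106,273,132),-4,[.571,.28,.130],1), shift(s,(256,106,272,116),-4,[.571,.28,.16],1),
     'panRfront',shift(s,(258,168,282,188),4,[.55,.0,.121],-1),'panLright',shift(s,(276,116,298,140),-4,[.63,.28,.089],1), beam(s)[0])
print(bot.get_state()['time'])
E
```

```text
(np.float64(0.0211), -3.944, -0.062, 0.968) (np.float64(0.025), -3.957, -0.228, 0.978) panRfront (np.float64(-0.004), 4.712, -1.644, 0.892) panLright (np.float64(0.0229), -3.706, -0.198, 0.992) 0.019255568770340376
(np.float64(0.0212), -3.942, -0.072, 0.967) (np.float64(0.0241), -3.985, -0.251, 0.977) panRfront (np.float64(-0.0042), 4.719, -1.611, 0.892) panLright (np.float64(0.0224), -3.721, -0.218, 0.992) 0.019255568770340376
(np.float64(0.0209), -3.949, -0.072, 0.967) (np.float64(0.0243), -3.978, -0.223, 0.977) panRfront (np.float64(-0.0036), 4.7, -1.637, 0.893) panLright (np.float64(0.0229), -3.707, -0.191, 0.992) 0.019255568770340376
20.75
```

Beam ≈ +0.022, so another 10 g is needed (leaving ≈ -0.008). Fetch the 10 g weight.

jog_arm([
  [0.6,[0.05,-0.04,0],0],
  [0.6,[0.098,-0.075,0],0],
  [0.6,[0.098,-0.075,-0.05],0],
  [0.6,[0.098,-0.075,-0.11],0],
  [0.6,[0.098,-0.075,-0.16],0],
  [0.6,[0.098,-0.075,-0.19],0],
  [0.6,[0.098,-0.075,-0.2],0],
  [0.6,[0.098,-0.075,-0.207],0],
  [0.6,[0.098,-0.075,-0.21],0],
  [0.6,[0.098,-0.075,-0.21],0],
])

```text
time: 22.0
eef_pos: [0.5216, -0.2206, -0.0106]
tcp_rot: [[-0.003, 1.0, 0.002], [1.0, 0.003, -0.001], [-0.001, 0.002, -1.0]]
wrist_force: [-1.3, -0.6, 0.4]
width: 0.397
finger_force: 0.0
```

jog_arm([
  [0.6,[0,0,-0.001],0],
  [0.6,[0,0,-0.0025],0],
  [0.6,[0,0,-0.0025],0],
])

```text
time: 22.38
eef_pos: [0.5209, -0.2203, -0.0139]
tcp_rot: [[-0.003, 1.0, -0.0], [1.0, 0.003, 0.0], [0.0, -0.0, -1.0]]
wrist_force: [1.1, 0.4, 0.0]
width: 0.398
finger_force: 0.0
```

jog_arm([
  [0.7,[0,0,0],0],
  [0.8,[0,0,0],0],
  [0.85,[0,0,0],0],
  [1,[0,0,0],0],
  [1,[0,0,0],0],
  [1,[0,0,0],0],
])

```text
time: 23.12
eef_pos: [0.521, -0.2204, -0.0138]
tcp_rot: [[-0.003, 1.0, 0.0], [1.0, 0.003, 0.0], [0.0, 0.0, -1.0]]
wrist_force: [-0.5, -0.3, 1.4]
width: 0.067
finger_force: 58.8
```

jog_arm([
  [0.8,[0,0,0],0],
  [0.75,[0,0,0],0],
  [0.75,[0,0,-0.002],0],
  [0.75,[0,0,-0.003],0],
  [0.75,[0,0,-0.003],0],
])

```text
time: 23.75
eef_pos: [0.5208, -0.2203, -0.0171]
tcp_rot: [[-0.003, 1.0, -0.0], [1.0, 0.003, 0.0], [0.0, -0.0, -1.0]]
wrist_force: [-0.9, -0.6, 0.1]
width: 0.253
finger_force: 0.0
```

jog_arm([
  [0.85,[0,0,0],0],
  [1,[0,0,0],0],
  [1,[0,0,0],0],
  [1,[0,0,0],0],
])

```text
time: 24.25
eef_pos: [0.521, -0.2204, -0.0167]
tcp_rot: [[-0.003, 1.0, 0.0], [1.0, 0.003, -0.0], [-0.0, 0.0, -1.0]]
wrist_force: [0.0, -0.1, 2.0]
width: 0.086
finger_force: 58.7
```

jog_arm([
  [1,[0,0,0.02],0],
  [1,[0,0,0.07],0],
  [1,[0,0,0.13],0],
  [1,[-0.01,0.05,0.17],0],
  [1,[-0.018,0.11,0.17],0],
  [1,[-0.018,0.17,0.17],0],
  [1,[-0.018,0.225,0.17],0],
  [1,[-0.018,0.265,0.16],0],
  [1,[-0.018,0.265,0.13],0],
  [1,[-0.018,0.265,0.115],0],
])

```text
time: 25.5
eef_pos: [0.5019, 0.0452, 0.0968]
tcp_rot: [[-0.004, 1.0, -0.002], [1.0, 0.004, -0.0], [-0.0, -0.002, -1.0]]
wrist_force: [-0.3, -0.2, -0.3]
width: 0.087
finger_force: 58.7
```

jog_arm([
  [1,[0,0,-0.005],0],
  [1,[0,0,-0.009],0],
  [1,[0,0,-0.012],0],
  [1,[0,0,-0.014],0],
  [1,[0,0,-0.015],0],
  [1,[0,0,-0.015],0],
  [1,[0,0,-0.015],0],
])

```text
time: 26.38
eef_pos: [0.503, 0.0447, 0.0832]
tcp_rot: [[-0.003, 1.0, 0.0], [1.0, 0.003, 0.0], [0.0, 0.0, -1.0]]
wrist_force: [-0.2, 0.8, -0.6]
width: 0.09
finger_force: 58.7
```

```bash
python3 - <<'E'
from ecc import *
s=snap('side');print(shift(s,(276,116,298,140),-4,[.63,.28,.089],1),shift(s,(254,106,273,132),-4,[.571,.28,.130],1))
E
```

```text
(np.float64(-0.0109), -4.704, -0.27, 0.991) (np.float64(0.0179), -4.043, 0.506, 0.461)
```

Contact confirmed (beam driven to ≈ -0.011, as geometry predicts). Release.

jog_arm([
  [0.88,[0,0,0],0],
  [0.8,[0,0,0],0],
  [0.7,[0,0,0],0],
  [0.7,[0,0,0],0],
  [0.7,[0,0,0.01],0],
  [0.7,[0,0,0.04],0],
  [0.7,[0,0,0.09],0],
  [0.7,[0,-0.04,0.11],0],
  [0.7,[-0.02,-0.1,0.11],0],
  [0.7,[-0.05,-0.15,0.11],0],
])

```text
time: 27.68
eef_pos: [0.4532, -0.1078, 0.1943]
tcp_rot: [[-0.003, 1.0, 0.003], [1.0, 0.003, -0.002], [-0.002, 0.003, -1.0]]
wrist_force: [0.5, -1.0, 0.1]
width: 0.3
finger_force: 0.0
```

jog_arm([
  [0.7,[-0.03,-0.04,0],0],
  [0.7,[-0.03,-0.04,0],0],
  [0.7,[-0.03,-0.04,0],0],
  [0.7,[-0.03,-0.04,0],0],
  [0.7,[-0.03,-0.04,0],0],
  [0.7,[-0.03,-0.04,0],0],
  [0.7,[-0.03,-0.04,0],0],
  [0.7,[-0.03,-0.04,0],0],
  [0.7,[-0.03,-0.04,0],0],
  [0.7,[-0.03,-0.04,0],0],
])

```text
time: 28.92
eef_pos: [0.4229, -0.1454, 0.1931]
tcp_rot: [[-0.003, 1.0, -0.0], [1.0, 0.003, 0.0], [0.0, -0.0, -1.0]]
wrist_force: [0.8, -0.1, 0.1]
width: 0.295
finger_force: 0.0
```

jog_arm([
  [0.7,[0,0,0],0],
  [0.7,[0,0,0],0],
  [0.7,[0,0,0],0],
  [0.7,[0,0,0],0],
  [0.7,[0,0,0],0],
  [0.7,[0,0,0],0],
  [0.7,[0,0,0],0],
  [0.7,[0,0,0],0],
  [0.7,[0,0,0],0],
  [0.7,[0,0,0],0],
])

```text
time: 30.18
eef_pos: [0.4229, -0.1454, 0.1931]
tcp_rot: [[-0.003, 1.0, -0.0], [1.0, 0.003, 0.0], [0.0, -0.0, -1.0]]
wrist_force: [-0.1, -0.4, 0.7]
width: 0.3
finger_force: 0.0
```

```bash
python3 - <<'E'
from ecc import *
s=snap('side');t=snap('top')
print(shift(s,(276,116,298,140),-4,[.63,.28,.089],1),shift(s,(254,106,273,132),-4,[.571,.28,.130],1),beam(s)[0])
r=lambda a,f:cv2.convertScaleAbs(cv2.resize(a,None,fx=f,fy=f,interpolation=cv2.INTER_CUBIC),alpha=1.5)
c=np.hstack([r(s['image'][90:300,215:345,::-1],2.8),r(t['image'][170:317,195:350,::-1][:147],4*.7)[:588,:430].copy() if 0 else cv2.copyMakeBorder(r(t['image'][170:290,195:350,::-1],2.8),0,588-336,0,0,0)])
print(c.shape);cv2.imwrite('pics/c8.png',c);st=bot.get_state();print(st['time'],st['eef_pos'])
E
```

```text
(np.float64(-0.0054), -4.54, -0.168, 0.989) (np.float64(-0.012), -4.967, -0.149, 0.967) -0.013115487774912615
(588, 798, 3)
30.275 [ 0.42293985 -0.14534461  0.19309042]
```

View pics/c8.png

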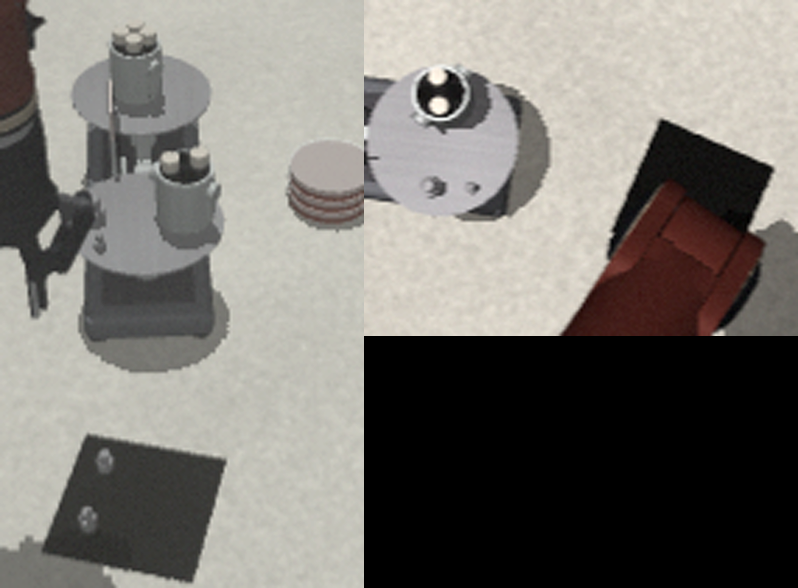

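Both weights stand upright beside the light bucket on the right pan (top crop 432,187 and 472,188). The two 20 g weights still stand on the mat (side crop 104,460 and 87,520). The beam has settled at about -0.005 to -0.013, within the mark.

```bash
python3 -c "
from bench import bot
print(bot.sign_off())"
```

```text
the job is handed in; nothing more can be done
None
```

The job is handed in: the two-tube bucket stands on the right pan with the 50 g and 10 g weights, and the beam rests at about -0.005 to -0.013 rad, inside the ±0.021 mark; both 20 g weights are still on the mat, and it took about 30 s.

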